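# Start the stone-carving station in the safe order

### The job

Start up the carving station by pressing with the fingertips: first switch on the grey power unit by pressing the green half of its rocker right down, then press the green start button on the blue remote (dust extractor) all the way in until it stays, and only after that the green start button on the yellow remote (turntable), also all the way in. Do not press the red stop buttons, do not lift, tip or shove the remotes, and leave everything else on the bench where it stands.

Things in the scene. Friction and masses are not known exactly. Their poses are not given: they have to be found in the camera images.
- power_unit: grey battery power unit, fixed to the bench, 140 (x) x 210 (y) x 70 high; origin centre of underside; its -x side is its front. Its rocker switch sits in the middle of the top, pivot line along the unit's y, 83 above the underside
- power_rocker (a joint): rocker on the power unit, rad: 0 = off, 0.40 = on (hard stops). Two faces, each 30 long, 34 wide, 8 thick, meet in a V at the pivot: green to the unit's -x side, white to +x. Off: the green face slopes up outwards by 0.40 rad, the white is level; pressing the green face down till it is level switches on and raises the white. About 3 N at the pad; stays where left
- power_on_pad (a point): point on the green face, 22 outwards of the pivot line: press here, straight down. About 95 above the bench when off, 87 when on (moves with the rocker).
- dust_remote: blue loose wireless remote of the dust extractor, 80 (x) x 160 (y) x 45 high, lying flat, 0.6 kg; origin centre of underside. Green start button at y = +36, red stop button at y = -36, both round, 30 across, their caps 14 above the top of the remote (59 above the bench) when out
- dust_start (a joint): green start button of the blue remote, m: 0 = out, 0.009 = fully in (cap then 5 above the remote's top). About 4 N pushes it in; it stays where it is left (latches); starts up to 0.001 in
- dust_start_cap (a point): centre of the top of the green button of the blue remote (moves with it)
- dust_stop (a joint): red stop button of the blue remote, m: 0 = out, 0.009 = fully in; sprung, 1 N to start moving, 5 N fully in; not to be pressed
- dust_stop_cap (a point): centre of the top of the red button of the blue remote
- wheel_remote: yellow loose wireless remote of the carving turntable, 80 (x) x 160 (y) x 45 high, lying flat, 0.6 kg; origin centre of underside. Green start button at y = +36, red stop button at y = -36, both round, 30 across, their caps 14 above the top of the remote (59 above the bench) when out
- wheel_start (a joint): green start button of the yellow remote, m: 0 = out, 0.009 = fully in (cap then 5 above the remote's top). About 4 N pushes it in; it stays where it is left (latches); starts up to 0.001 in
- wheel_start_cap (a point): centre of the top of the green button of the yellow remote (moves with it)
- wheel_stop (a joint): red stop button of the yellow remote, m: 0 = out, 0.009 = fully in; sprung, 1 N to start moving, 5 N fully in; not to be pressed
- wheel_stop_cap (a point): centre of the top of the red button of the yellow remote
- cactus_pot: pale stone pot 70 x 70 x 60 high with a small green cactus (97 high in all); origin centre of underside
- stone_block: pale stone block 85 x 65 x 65 high; origin centre of underside
- chip_pot: open black pot, rim radius 45, 70 high; origin centre of underside
- bottle: pale translucent water bottle with blue cap, radius 30, 170 high; origin centre of underside
- chisel: chisel with blue handle, 200 long, lying; origin below its middle, x along it towards the tip
- rasp: flat steel rasp with wooden handle, 220 long, 18 high, lying; origin below its middle, x along it towards the steel end
Not all that is in view belongs to the job. Several things have the shape of the wheel_remote; the one meant has the colours described above.

How it is judged:
On the way, in this order (a step that is already met when the one before it is completed fails the run):
1. the power unit's rocker is switched on (value of joint power_rocker above 0.33 rad), for 0.2 s.
2. the dust extractor's green button is fully in (value of joint dust_start above 0.007 m), for 0.2 s.
3. the turntable's green button is fully in (value of joint wheel_start above 0.007 m), for 0.2 s.
At the end, for the whole second after the job is handed in: The rocker is on (over 0.33 of 0.40 rad), both green start buttons are in (over 7 of 9 mm), both red stop buttons are out (under 2 mm), and both remotes lie flat and still (value of joint power_rocker above 0.33 rad and value of joint each of dust_start, wheel_start above 0.007 m and value of joint each of dust_stop, wheel_stop below 0.002 m and linear speed of each of dust_remote, wheel_remote below 0.02 m/s and angle between each of dust_remote, wheel_remote's own z axis and vertical below 0.05 rad); the robot touches nothing.
It fails at once if the dust extractor's start is pressed while the power is not on (value of joint dust_start above 0.003 m and value of joint power_rocker below 0.3 rad).
It fails at once if the turntable's start is pressed before the dust extractor's start is in (value of joint wheel_start above 0.003 m and value of joint dust_start below 0.0065 m).
It fails at once if a red stop button is pressed (3 mm or more) (value of joint any of dust_stop, wheel_stop above 0.003 m).
It fails at once if a remote is lifted (20 mm), tipped (0.2 rad) or shoved (40 mm) (height (world z) of any of dust_remote, wheel_remote above 0.02 m or angle between any of dust_remote, wheel_remote's own z axis and vertical above 0.2 rad or distance of any of dust_remote, wheel_remote from where it was at the start of the episode above 0.04 m).
It fails at once if something else on the bench is moved by more than 30 mm (distance of any of cactus_pot, stone_block, chip_pot, bottle, chisel, rasp from where it was at the start of the episode above 0.03 m).
It also fails if it takes over 48 s, if anything falls off the work surface, if the arm or the gripper's body presses on something with over 40 N, if the wrist force passes 120 N, or if a joint passes its speed limit or range.

### The arm

A 7-joint arm with a two-finger parallel gripper is mounted at the origin on the work surface. World frame = base frame: x ahead of the robot, y to its left, z up, the work surface at z = 0. Lengths are in m, angles in rad, forces in N, time in s.
With the tool pointing down it reaches from about 0.425 to 0.875 m from the base axis. Payload 4.7 kg.
Tool frame: the origin (TCP) lies between the finger pads; the fingertips stand 11 mm ahead of it and the grasp point (between the pads) lies 8 mm behind it; z points along the fingers, y is the line along which they close (so a half turn about z gives the same grasp; the last joint's range is limited). The gripper opens to 87 mm and grips with 3 to 60 N. Pads are 19 mm wide; open, the fingers measure 117 mm over their backs; the gripper's body (75 mm by 190 mm) begins 51 mm behind the grasp point.
Start: joints at [-1.169, 0.321, -0.07, 1.45, 0.023, 1.371, -0.057], TCP at [0.246, 0.602, 0.234] pointing down, gripper open.
Joint ranges: [-2.86, 2.86], [-0.3, 2.09], [-1.38, 1.24], [0.06, 2.45], [-1.56, 4.7], [0.09, 2.05], [-2.69, 2.69]. Speed limits (rad/s): [2.57, 2.57, 3.14, 3.14, 3.14, 3.14, 3.14].

### API

Orientations are given as a rotation vector (axis times angle).
In Python, from bench import ctrl gives the robot as it stands. The module is installed in compiled form; this text tells all that it offers.
- The arm moves only by the shell command python3 -m inch 'ROWS' [FORCE]. ROWS is JSON, a list of rows, each an object with "slide": the shift along the tool's x, y, z scaled (see below), a list of three; "angular": the turn, a rotation vector about the tool's x, y, z scaled (see below), a list of three; "claw": the opening, from -1 (shut) to 1 (fully open). In form: [{"slide": [tx, ty, tz], "angular": [rx, ry, rz], "claw": claw}, ...]. A call has 1 to 10 rows; each row is the pose to reach, as a shift and turn from the pose commanded when the call began, along the tool's axes at that moment; what a row does not reach only later rows make up. The controller multiplies each number of a shift by 0.25 m and each number of a turn by 30 degrees. A row lasts 1/10 s, in which the tool goes at most 50 mm and 8.59 degrees, less where a joint would pass 70% of its speed; a pose out of reach is approached as far as the arm can. A call with a number of a shift or a turn outside -1 to 1 is refused whole. A call with a gripper value outside its range is refused whole. The fingers move at their own pace and stop on an object; FORCE is the grip in N (left out, the last holds). Time passes only in rows, so rows that repeat a pose let the fingers close. It gives the time, the measured TCP pose, the force, the opening and the grip force at its end, in the units of the state.
- ctrl.get_state(): the state, without advancing time (a new reading comes with each control period).
- ctrl.get_image(name): name is "scene" or "top" or "wrist"; returns a dict with "color" (480x640x3 uint8, red, green, blue), "depth" (480x640 float32, m along the optical axis (not along the pixel's ray), 0 where there is no reading), "camera_matrix" (3x3 intrinsics, pixels), "extrinsics" (4x4, takes a point from camera to world coordinates); the wrist camera has in their place "tool_from_camera" (4x4, takes a point from camera to tool coordinates, whose origin is the TCP and whose axes are the flange's). Camera axes: x right, y up, looking along -z (the intrinsics and any distortion apply to the point x, -y, -z); pixel columns grow to the right and rows downward; lengths in m; the calibration is good to about 2 mm. A picture is of the moment at which its call begins: read the wrist's pose just before it.
- ctrl.close_job(): hands the job in; it is judged then, once.
Trained networks look in the newest picture that a camera, given by its name, has taken for a name from the list of things; names that differ only in an ending like _2 or _b are one class to them, and where a whole thing is asked for, a point or a joint stands for the part that bears it (a point fixed in the world has none). Each returns a list of dicts, best first, with "confidence" (0 to 1); they miss things now and then, are a little off and sometimes report something else, mostly with a low value. They report only what shows in the picture. A call takes as long as a camera call. They do not tell look-alikes from the thing itself.
- ctrl.find_in(query, camera): "bbox" ([centre column, centre row, width, height] in pixels, round what is visible of it).
- ctrl.outline_of(query, camera): "mask" (480x640 bool, what is visible of it) and "bbox" ([centre column, centre row, width, height] in pixels, round what is visible of it).
The state is a dict: "time": time; "joint_positions": joint angles; "qd": joint speeds; "joint_torque": joint torques, N m; "position": TCP position; "tool_rot": TCP orientation; "ft_force": force on the tool from outside, world axes, zero at the start; "torque": the same for the moment, N m; "grip_width": opening from 0.0 (shut) to 1.0 (fully open); "grip_force": force on a finger pad.
Only numpy, scipy, OpenCV 4.12 (cv2) and the standard library are available. Lean on these libraries where they do the work, as an engineer would, in place of code of your own. Each camera call takes 0.05 s, during which the arm holds its last target. There are 200 camera calls.

## Working session

There is one attempt and no reset: what is moved stays moved. The work goes in short steps, Python scripts to look and compute and a shell command to move; the robot and the scene stay as the last step left them, time stands still between calls to the robot, and variables do not carry over. Pictures are saved under pics/ and viewed, at most 10 in all, crops included, and the job is handed in when it is done.

```bash
mkdir -p pics; cat > h.py <<'E'
import numpy as np, cv2
from bench import ctrl
from scipy.spatial.transform import Rotation as R
def world(im,depth=None):
    d=im["depth"]; K=im["camera_matrix"]; v,u=np.mgrid[:480,:640]
    P=np.stack([(u-K[0,2])/K[0,0]*d,-(v-K[1,2])/K[1,1]*d,-d,np.ones_like(d)],-1)
    return P@im["extrinsics"].T
def wrist_ext(im,s):
    T=np.eye(4);T[:3,:3]=R.from_rotvec(s["tool_rot"]).as_matrix();T[:3,3]=s["position"]
    im["extrinsics"]=T@im["tool_from_camera"]
def save(im,n): cv2.imwrite("pics/"+n,im["color"][:,:,::-1])
E
python3 - <<'E'
from h import *
s=ctrl.get_state();print(s)
for c in ["scene","top"]:
    im=ctrl.get_image(c);save(im,c+"1.png");np.savez(c+".npz",**im)
    W=world(im)
    for q in ["power_unit","power_rocker","dust_remote","wheel_remote","dust_start","wheel_start","dust_stop","wheel_stop"]:
        for r in ctrl.outline_of(q,c):
            m=r["mask"]&(im["depth"]>0)
            if m.sum(): 
                p=W[m]; print(c,q,round(r["confidence"],2),np.round(r["bbox"]),np.round(np.median(p,0)[:3],3),np.round(im["color"][m].mean(0)))
E
```

```text
{'time': 0.0, 'joint_positions': array([-1.16890541,  0.32183609, -0.07009992,  1.45169142,  0.02262149,
        1.37078309, -0.05693143]), 'qd': array([ 0.0012216 ,  0.00060144,  0.00012372, -0.00088578, -0.00149444,
        0.0001682 ,  0.00115835]), 'joint_torque': array([-1.01224086e-04, -4.91282380e+01, -4.04080097e-01, -3.12541044e+01,
       -6.39673742e-02,  4.36190399e-02,  1.78736200e-04]), 'position': array([0.24563452, 0.60122094, 0.23244487]), 'tool_rot': array([-6.05252703e-01, -3.08247281e+00,  3.00487475e-03]), 'ft_force': array([-0.47720086, -0.56727329,  0.11599014]), 'torque': array([-0.01403406, -0.00038491, -0.04205691]), 'grip_force': 0.0, 'grip_width': 1.0027391563511479}
scene power_unit 0.77 [349. 260. 111.  82.] [ 0.629 -0.003  0.069] [119. 122. 121.]
scene power_unit 0.64 [170. 297.  16.  15.] [ 0.416 -0.313  0.059] [203.  59.  56.]
scene power_unit 0.52 [419. 232.  32.  40.] [0.692 0.192 0.059] [146. 145. 132.]
scene power_unit 0.18 [260. 242.  65.  30.] [ 0.424 -0.017  0.02 ] [ 76. 101. 169.]
scene power_rocker 0.73 [351. 238.  29.  21.] [0.605 0.028 0.08
[... 1442 characters left out ...]
0.19 [406. 188.  26.  31.] [ 0.67  -0.203  0.064] [176. 167. 151.]
top wheel_remote 0.6 [226. 334.  69.  50.] [0.273 0.285 0.045] [24. 79. 75.]
top wheel_remote 0.59 [245. 261.  63.  35.] [0.47  0.242 0.046] [187. 146.  16.]
top dust_start 0.64 [424. 268.  13.  17.] [ 0.452 -0.247  0.057] [ 36. 122.  60.]
top wheel_start 0.51 [212. 329.  11.  12.] [0.286 0.323 0.059] [21. 71. 36.]
top dust_stop 0.5 [444. 283.   8.  13.] [ 0.408 -0.305  0.059] [200.  29.  22.]
top wheel_stop 0.72 [318. 213.  83.  64.] [0.598 0.036 0.07 ] [114. 120. 120.]
top wheel_stop 0.56 [238. 337.   8.  10.] [0.26  0.256 0.06 ] [115.  19.  16.]
top wheel_stop 0.43 [257. 261.  11.   9.] [0.464 0.211 0.059] [216.  41.  35.]
```

View pics/scene1.png

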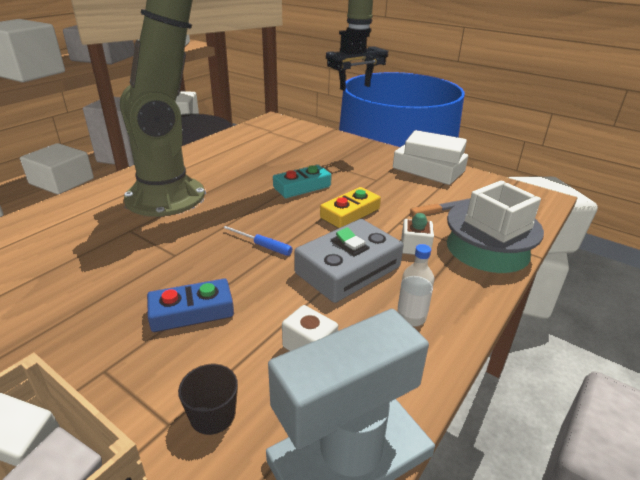

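View pics/top1.png

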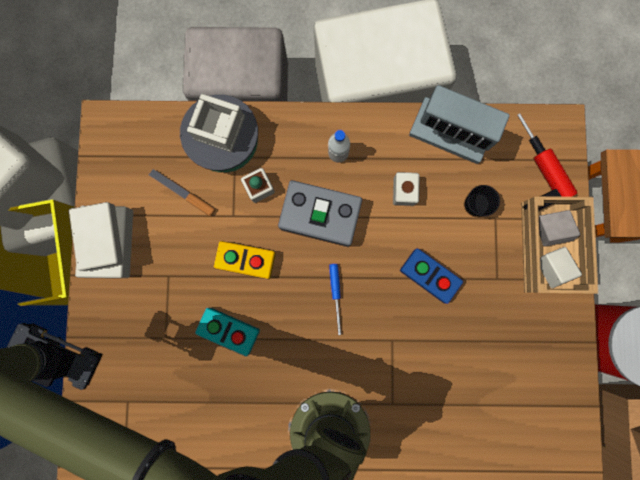

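Scene picture: blue remote at (190,303), yellow at (351,207), teal look-alike at (302,180) and the power unit with its green/white rocker at (350,240). Top picture: blue at (431,276), green button (423,268), red (444,283). Yellow at (245,260), green (232,257), red (256,262). Teal at (227,331), rocker at (320,211) with its green half towards the robot.
Candidates for wheel_remote: yellow (245,260), teal (227,331) and blue (431,276). By colour I choose yellow for the turntable and blue for the dust extractor.

```bash
python3 - <<'E'
from h import *
crop=None
for c in ["scene","top"]:
    im=dict(np.load(c+".npz")); W=world(im)[...,:3]; h=cv2.cvtColor(im["color"],cv2.COLOR_RGB2HSV)
    H,S=h[...,0],h[...,1]; g=(H>45)&(H<80)&(S>80); r=((H<6)|(H>174))&(S>150)
    for n,cen,m0,z in [("rockgreen",(.59,.03),g,(.075,.12)),("dust g",(.455,-.25),g,(.054,.07)),("dust r",(.41,-.305),r,(.054,.07)),("wheel g",(.48,.275),g,(.054,.07)),("wheel r",(.466,.207),r,(.054,.07))]:
        m=m0&(np.hypot(W[...,0]-cen[0],W[...,1]-cen[1])<.035)&(W[...,2]>z[0])&(W[...,2]<z[1])
        p=W[m]; print(c,n,m.sum(),p.mean(0).round(4),p.min(0).round(3),p.max(0).round(3))
    for n,col,box in [("unit",(W[...,2]>.064)&(W[...,2]<.075)&(S<60),(.6,.03,.14))]:
        m=col&(np.hypot(W[...,0]-box[0],W[...,1]-box[1])<box[2]); 
        print(c,n,cv2.minAreaRect(W[m][:,:2].astype(np.float32)*1000))
    # white face
    m=(S<40)&(h[...,2]>170)&(np.hypot(W[...,0]-.61,W[...,1]-.03)<.04)&(W[...,2]>.075)
    print("white",m.sum(),W[m].mean(0).round(4))
im=dict(np.load("top.npz"))["color"][180:350,190:470]
cv2.imwrite("pics/crop.png",cv2.resize(im,None,fx=2.8,fy=2.8,interpolation=2)[:,:,::-1])
s=ctrl.get_state();M=R.from_rotvec(s["tool_rot"]).as_matrix();print(M.round(3))
E
```

```text
scene rockgreen 160 [0.5915 0.033  0.0922] [0.576 0.016 0.083] [0.607 0.054 0.099]
scene dust g 127 [ 0.4574 -0.2532  0.0582] [ 0.442 -0.266  0.054] [ 0.469 -0.238  0.061]
scene dust r 135 [ 0.4158 -0.3115  0.0585] [ 0.4   -0.325  0.054] [ 0.429 -0.297  0.063]
scene wheel g 44 [0.4828 0.2741 0.0578] [0.47  0.263 0.054] [0.495 0.287 0.061]
scene wheel r 55 [0.4706 0.2047 0.0585] [0.458 0.191 0.055] [0.483 0.221 0.063]
scene unit ((606.2973022460938, 30.687057495117188), (210.13392639160156, 139.95933532714844), 76.80949401855469)
white 131 [0.621  0.0279 0.0879]
top rockgreen 151 [0.5884 0.038  0.0912] [0.572 0.017 0.077] [0.606 0.057 0.102]
top dust g 82 [ 0.4518 -0.2475  0.0586] [ 0.438 -0.262  0.054] [ 0.465 -0.234  0.065]
top dust r 89 [ 0.4104 -0.3053  0.0593] [ 0.397 -0.318  0.054] [ 0.425 -0.292  0.065]
top wheel g 89 [0.4774 0.2817 0.0581] [0.463 0.269 0.054] [0.491 0.295 0.063]
top wheel r 91 [0.4642 0.2109 0.0593] [0.45  0.195 0.054] [0.478 0.225 0.065]
top unit ((602.099365234375, 34.990234375), (207.90953063964844, 139.06951904296875), 76.68889617919922)
white 126 [0.6182 0.0313 0.0875]
[[-0.926  0.378  0.   ]
 [ 0.378  0.926  0.   ]
 [-0.     0.    -1.   ]]
```

View pics/crop.png

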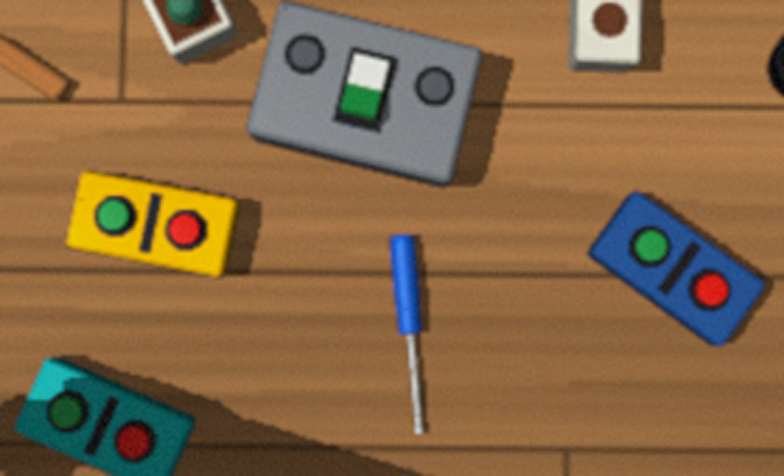

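Crop: yellow's green button is at crop (114,216) and its red at (186,230). Blue's green is at (652,246) and its red at (711,290). Teal is the look-alike at lower left. The rocker's green half faces the robot. Heights fit (59 and about 92 mm), so I move over the rocker for a wrist look.

```bash
python3 -m inch '[{"slide":[-1,-0.75,0],"angular":[0,0,0],"claw":-1},{"slide":[-1,-0.75,0],"angular":[0,0,0],"claw":-1},{"slide":[-1,-0.75,0],"angular":[0,0,0],"claw":-1},{"slide":[-1,-0.75,0],"angular":[0,0,0],"claw":-1},{"slide":[-1,-0.75,0],"angular":[0,0,0],"claw":-1},{"slide":[-1,-0.75,0],"angular":[0,0,0],"claw":-1},{"slide":[-1,-0.75,0],"angular":[0,0,0],"claw":-1}]'
python3 -m inch '[{"slide":[-1,-0.75,0],"angular":[0,0,-0.15],"claw":-1},{"slide":[-1,-0.75,0],"angular":[0,0,-0.3],"claw":-1},{"slide":[-1,-0.75,0],"angular":[0,0,-0.3],"claw":-1},{"slide":[-1,-0.75,0],"angular":[0,0,-0.3],"claw":-1},{"slide":[-1,-0.75,0],"angular":[0,0,-0.3],"claw":-1},{"slide":[-1,-0.75,0],"angular":[0,0,-0.3],"claw":-1},{"slide":[-1,-0.75,0],"angular":[0,0,-0.3],"claw":-1},{"slide":[-1,-0.75,0],"angular":[0,0,-0.3],"claw":-1}]'
cat > w.py <<'E'
from h import *
import sys
s=ctrl.get_state();im=ctrl.get_image("wrist");wrist_ext(im,s);save(im,sys.argv[1]);W=world(im)[...,:3]
M=R.from_rotvec(s["tool_rot"]).as_matrix();print(s["position"].round(4),M[:,:2].T.round(3).tolist(),s["ft_force"].round(2))
h=cv2.cvtColor(im["color"],cv2.COLOR_RGB2HSV);H,S=h[...,0],h[...,1]
g=((H>45)&(H<80)&(S>80)&(W[...,2]>.044)&(W[...,2]<.11)&(im["depth"]>0)).astype(np.uint8)
n,l,st,c=cv2.connectedComponentsWithStats(g)
for i in range(1,n):
    if st[i,4]>60:
        p=W[l==i];print("green",st[i,4],c[i].round(),np.median(p,0).round(4),p.min(0).round(3),p.max(0).round(3),"mid",((p.min(0)+p.max(0))/2).round(4))
def go(t):
    print("to",t,"slide",(M.T@(np.array(t)-s["position"])/.25).round(3))
for a in sys.argv[2:]: go(eval(a))
E
python3 w.py wr1.png "(.583,.038,.15)"
```

```text
time: 1.6
position: [0.4104, 0.3274, 0.2341]
tool_rot: [0.619, 3.077, -0.002]
ft_force: [0.5, 0.7, 0.0]
grip_width: 0.449
grip_force: 0.0
time: 2.4
position: [0.5677, 0.0631, 0.2335]
tool_rot: [0.369, 3.12, -0.001]
ft_force: [-0.1, 0.9, 0.3]
grip_width: 0.006
grip_force: 0.0
[0.5677 0.0631 0.2335] [[-0.972, 0.233, -0.0], [0.233, 0.972, -0.001]] [-0.13  0.9   0.34]
green 1482 [565.  51.] [0.4809 0.2754 0.0583] [0.465 0.263 0.046] [0.496 0.295 0.062] mid [0.4803 0.2792 0.0541]
green 1429 [299. 261.] [0.5887 0.0353 0.0933] [0.574 0.013 0.075] [0.613 0.055 0.099] mid [0.5932 0.0343 0.0871]
green 587 [519. 303.] [0.6736 0.2084 0.082 ] [0.669 0.195 0.063] [0.682 0.226 0.093] mid [0.6755 0.2104 0.0783]
to (0.583, 0.038, 0.15) slide [-0.083 -0.083  0.334]
```

```bash
python3 -m inch '[{"slide":[-0.08,-0.085,0.2],"angular":[0,0,0],"claw":-1},{"slide":[-0.08,-0.085,0.35],"angular":[0,0,0],"claw":-1},{"slide":[-0.08,-0.085,0.44],"angular":[0,0,0],"claw":-1},{"slide":[-0.08,-0.085,0.48],"angular":[0,0,0],"claw":-1},{"slide":[-0.08,-0.085,0.5],"angular":[0,0,0],"claw":-1},{"slide":[-0.08,-0.085,0.52],"angular":[0,0,0],"claw":-1},{"slide":[-0.08,-0.085,0.535],"angular":[0,0,0],"claw":-1},{"slide":[-0.08,-0.085,0.545],"angular":[0,0,0],"claw":-1},{"slide":[-0.08,-0.085,0.545],"angular":[0,0,0],"claw":-1}]'
```

```text
time: 3.35
position: [0.5824, 0.0415, 0.0984]
tool_rot: [0.36, 3.119, 0.003]
ft_force: [-1.7, 2.7, 3.3]
grip_width: 0.007
grip_force: 1.8
```

```bash
python3 -m inch '[{"slide":[0,0,0.006],"angular":[0,0,0],"claw":-1},{"slide":[0,0,0.012],"angular":[0,0,0],"claw":-1},{"slide":[0,0,0.012],"angular":[0,0,0],"claw":-1}]'
```

```text
time: 3.65
position: [0.5825, 0.0415, 0.0982]
tool_rot: [0.36, 3.119, 0.005]
ft_force: [-8.0, 2.5, 20.8]
grip_width: 0.005
grip_force: 10.3
```

```bash
python3 -m inch '[{"slide":[0,0,-0.1],"angular":[0,0,0],"claw":-1},{"slide":[0,0,-0.3],"angular":[0,0,0],"claw":-1},{"slide":[0,0,-0.5],"angular":[0,0,0],"claw":-1},{"slide":[0,0,-0.54],"angular":[0,0,0],"claw":-1}]'
python3 w.py wr2.png "(.455,-.25,.2)"
```

```text
time: 4.05
position: [0.5854, 0.0397, 0.2364]
tool_rot: [0.361, 3.109, 0.005]
ft_force: [1.2, -0.5, 0.3]
grip_width: 0.004
grip_force: 0.0
[0.5854 0.0397 0.2364] [[-0.973, 0.229, -0.012], [0.229, 0.973, 0.004]] [ 1.15 -0.53  0.31]
green 1496 [591.  19.] [0.4816 0.2745 0.0583] [0.467 0.263 0.046] [0.496 0.293 0.061] mid [0.4812 0.2781 0.0534]
green 1629 [322. 229.] [0.5895 0.0359 0.0873] [0.573 0.014 0.074] [0.612 0.056 0.09 ] mid [0.5927 0.0351 0.0822]
green 1449 [542. 286.] [0.6799 0.2056 0.0886] [0.668 0.193 0.065] [0.699 0.224 0.098] mid [0.6839 0.2085 0.0812]
to (0.455, -0.25, 0.2) slide [ 0.243 -1.248  0.137]
```

View pics/wr2.png

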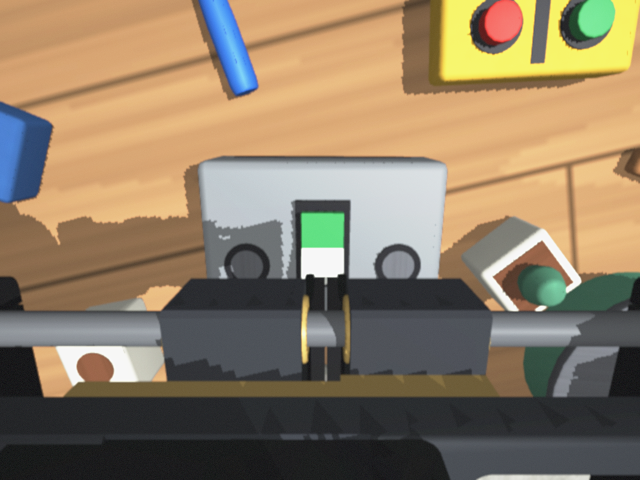

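The wrist picture shows the rocker's green half level at (322,229), 87 mm high, so it is on. Next is the blue remote.

```bash
python3 -m inch '[{"slide":[0.12,-0.65,0],"angular":[0,0,0],"claw":-1},{"slide":[0.12,-0.65,0],"angular":[0,0,0],"claw":-1},{"slide":[0.12,-0.65,0],"angular":[0,0,0],"claw":-1},{"slide":[0.12,-0.65,0],"angular":[0,0,0],"claw":-1},{"slide":[0.12,-0.65,0],"angular":[0,0,0],"claw":-1}]'
python3 -m inch '[{"slide":[0.12,-0.6,0.1],"angular":[0,0,0],"claw":-1},{"slide":[0.12,-0.6,0.1],"angular":[0,0,0],"claw":-1},{"slide":[0.12,-0.6,0.1],"angular":[0,0,0],"claw":-1},{"slide":[0.12,-0.6,0.1],"angular":[0,0,0],"claw":-1},{"slide":[0.12,-0.6,0.1],"angular":[0,0,0],"claw":-1}]'
python3 w.py wr3.png "(.455,-.25,.08)" "(.455,-.25,.061)"
```

```text
time: 4.6
position: [0.5137, -0.1144, 0.2285]
tool_rot: [-0.371, -3.119, 0.001]
ft_force: [-0.3, 0.4, -0.0]
grip_width: 0.003
grip_force: 0.0
time: 5.1
position: [0.4517, -0.25, 0.2034]
tool_rot: [-0.364, -3.12, -0.001]
ft_force: [0.2, 1.0, 0.2]
grip_width: 0.004
grip_force: 0.0
[ 0.4517 -0.25    0.2034] [[-0.973, 0.23, 0.001], [0.23, 0.973, 0.0]] [0.18 0.96 0.21]
green 1175 [326. 230.] [ 0.4544 -0.2511  0.0585] [ 0.441 -0.268  0.046] [ 0.474 -0.236  0.061] mid [ 0.4572 -0.2519  0.0536]
to (0.455, -0.25, 0.08) slide [-0.013  0.003  0.494]
to (0.455, -0.25, 0.061) slide [-0.013  0.003  0.57 ]
```

```bash
python3 -m inch '[{"slide":[-0.015,0,0.2],"angular":[0,0,0],"claw":-1},{"slide":[-0.015,0,0.38],"angular":[0,0,0],"claw":-1},{"slide":[-0.015,0,0.46],"angular":[0,0,0],"claw":-1},{"slide":[-0.015,0,0.5],"angular":[0,0,0],"claw":-1},{"slide":[-0.015,0,0.53],"angular":[0,0,0],"claw":-1},{"slide":[-0.015,0,0.55],"angular":[0,0,0],"claw":-1},{"slide":[-0.015,0,0.565],"angular":[0,0,0],"claw":-1},{"slide":[-0.015,0,0.572],"angular":[0,0,0],"claw":-1},{"slide":[-0.015,0,0.572],"angular":[0,0,0],"claw":-1}]'
```

```text
time: 6.05
position: [0.4563, -0.2513, 0.062]
tool_rot: [0.361, 3.119, -0.0]
ft_force: [0.5, 0.4, 1.7]
grip_width: 0.004
grip_force: 0.9
```

```bash
python3 -m inch '[{"slide":[0,0,0.006],"angular":[0,0,0],"claw":-1},{"slide":[0,0,0.01],"angular":[0,0,0],"claw":-1},{"slide":[0,0,0.01],"angular":[0,0,0],"claw":-1}]'
```

```text
time: 6.35
position: [0.4563, -0.2515, 0.0613]
tool_rot: [0.362, 3.119, 0.002]
ft_force: [-3.4, 4.1, 16.5]
grip_width: 0.008
grip_force: 8.8
```

Firm stop at about 50 mm, 16.5 N. I'll lift and check.

```bash
python3 -m inch '[{"slide":[0,0,-0.1],"angular":[0,0,0],"claw":-1},{"slide":[0,0,-0.3],"angular":[0,0,0],"claw":-1},{"slide":[0,0,-0.5],"angular":[0,0,0],"claw":-1},{"slide":[0,0,-0.65],"angular":[0,0,0],"claw":-1},{"slide":[0,0,-0.65],"angular":[0,0,0],"claw":-1}]'
python3 w.py wr4.png "(.4805,.278,.2)"
```

```text
time: 6.85
position: [0.4579, -0.2535, 0.227]
tool_rot: [0.362, 3.11, -0.003]
ft_force: [-0.3, 0.5, 0.6]
grip_width: 0.005
grip_force: 0.0
[ 0.4579 -0.2535  0.227 ] [[-0.973, 0.23, -0.011], [0.23, 0.973, -0.001]] [-0.34  0.48  0.59]
green 950 [328. 212.] [ 0.4549 -0.2512  0.0502] [ 0.44  -0.267  0.046] [ 0.471 -0.236  0.053] mid [ 0.4557 -0.2512  0.0494]
to (0.4805, 0.278, 0.2) slide [0.401 2.09  0.102]
```

The blue button cap now reads 50 mm, so it is fully in, and the remote has not moved. Next is the yellow remote.

```bash
python3 -m inch '[{"slide":[0.13,0.7,0],"angular":[0,0,0],"claw":-1},{"slide":[0.13,0.7,0],"angular":[0,0,0],"claw":-1},{"slide":[0.13,0.7,0],"angular":[0,0,0],"claw":-1},{"slide":[0.13,0.7,0],"angular":[0,0,0],"claw":-1}]'
python3 -m inch '[{"slide":[0.13,0.7,0],"angular":[0,0,0],"claw":-1},{"slide":[0.13,0.7,0],"angular":[0,0,0],"claw":-1},{"slide":[0.13,0.7,0],"angular":[0,0,0],"claw":-1},{"slide":[0.13,0.7,0],"angular":[0,0,0],"claw":-1}]'
python3 -m inch '[{"slide":[0.13,0.69,0.1],"angular":[0,0,0],"claw":-1},{"slide":[0.13,0.69,0.1],"angular":[0,0,0],"claw":-1},{"slide":[0.13,0.69,0.1],"angular":[0,0,0],"claw":-1},{"slide":[0.13,0.69,0.1],"angular":[0,0,0],"claw":-1},{"slide":[0.13,0.69,0.1],"angular":[0,0,0],"claw":-1},{"slide":[0.13,0.69,0.1],"angular":[0,0,0],"claw":-1}]'
python3 w.py wr5.png "(.4805,.278,.08)" "(.4805,.278,.061)"
```

```text
time: 7.3
position: [0.4625, -0.0691, 0.2194]
tool_rot: [-0.355, -3.119, -0.001]
ft_force: [0.6, 0.4, -0.7]
grip_width: 0.004
grip_force: 0.0
time: 7.7
position: [0.4705, 0.1085, 0.2193]
tool_rot: [-0.354, -3.119, 0.001]
ft_force: [0.3, -1.0, -1.4]
grip_width: 0.007
grip_force: 0.0
time: 8.3
position: [0.4791, 0.279, 0.1942]
tool_rot: [-0.36, -3.119, 0.005]
ft_force: [-0.2, -0.6, -0.3]
grip_width: 0.008
grip_force: 0.0
[0.4791 0.279  0.1942] [[-0.974, 0.228, 0.002], [0.228, 0.974, -0.003]] [-0.19 -0.58 -0.34]
green 1241 [327. 230.] [0.4799 0.2791 0.0584] [0.466 0.262 0.046] [0.499 0.294 0.06 ] mid [0.4827 0.2783 0.0532]
to (0.4805, 0.278, 0.08) slide [-0.007 -0.001  0.457]
to (0.4805, 0.278, 0.061) slide [-0.007 -0.001  0.533]
```

View pics/wr5.png

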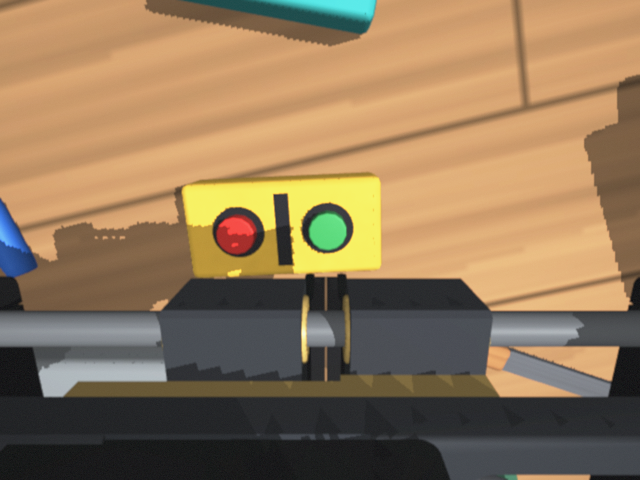

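The wrist picture shows the yellow remote, with the green button at (327,230) in line with the fingers and the red at (238,232) well aside.

```bash
python3 -m inch '[{"slide":[-0.005,0,0.2],"angular":[0,0,0],"claw":-1},{"slide":[-0.005,0,0.36],"angular":[0,0,0],"claw":-1},{"slide":[-0.005,0,0.43],"angular":[0,0,0],"claw":-1},{"slide":[-0.005,0,0.47],"angular":[0,0,0],"claw":-1},{"slide":[-0.005,0,0.5],"angular":[0,0,0],"claw":-1},{"slide":[-0.005,0,0.52],"angular":[0,0,0],"claw":-1},{"slide":[-0.005,0,0.53],"angular":[0,0,0],"claw":-1},{"slide":[-0.005,0,0.535],"angular":[0,0,0],"claw":-1},{"slide":[-0.005,0,0.535],"angular":[0,0,0],"claw":-1}]'
```

```text
time: 9.25
position: [0.4819, 0.2797, 0.0634]
tool_rot: [0.362, 3.119, 0.002]
ft_force: [-0.7, -1.3, 2.4]
grip_width: 0.001
grip_force: 1.3
```

```bash
python3 -m inch '[{"slide":[0,0,0.006],"angular":[0,0,0],"claw":-1},{"slide":[0,0,0.012],"angular":[0,0,0],"claw":-1},{"slide":[0,0,0.016],"angular":[0,0,0],"claw":-1},{"slide":[0,0,0.016],"angular":[0,0,0],"claw":-1}]'
```

```text
time: 9.65
position: [0.482, 0.2799, 0.0613]
tool_rot: [0.362, 3.119, 0.002]
ft_force: [-4.4, -4.5, 16.4]
grip_width: 0.006
grip_force: 8.6
```

```bash
python3 -m inch '[{"slide":[0,0,-0.1],"angular":[0,0,0],"claw":-1},{"slide":[0,0,-0.3],"angular":[0,0,0],"claw":-1},{"slide":[0,0,-0.5],"angular":[0,0,0],"claw":-1},{"slide":[0,0,-0.65],"angular":[0,0,0],"claw":-1},{"slide":[0,0,-0.65],"angular":[0,0,0],"claw":-1},{"slide":[0,0,-0.65],"angular":[0,0,0],"claw":-1}]'
python3 w.py wr6.png; python3 - <<'E'
from h import *
im=ctrl.get_image("scene");W=world(im)[...,:3];h=cv2.cvtColor(im["color"],cv2.COLOR_RGB2HSV);H,S=h[...,0],h[...,1]
g=(H>45)&(H<80)&(S>80);r=((H<6)|(H>174))&(S>150)
for n,m0,c in [("rock",g,(.59,.035)),("dust",g,(.457,-.253)),("dustred",r,(.415,-.31)),("wheelred",r,(.47,.205))]:
    m=m0&(np.hypot(W[...,0]-c[0],W[...,1]-c[1])<.02)&(W[...,2]>.044);print(n,m.sum(),np.median(W[m],0).round(4))
E
```

```text
time: 10.25
position: [0.4812, 0.2806, 0.2218]
tool_rot: [0.36, 3.12, 0.003]
ft_force: [0.1, 0.1, -0.9]
grip_width: 0.005
grip_force: 0.0
[0.4812 0.2806 0.2218] [[-0.974, 0.228, -0.001], [0.228, 0.974, 0.002]] [ 0.13  0.07 -0.89]
green 969 [324. 219.] [0.4804 0.2791 0.0503] [0.466 0.264 0.046] [0.497 0.294 0.052] mid [0.4815 0.279  0.0492]
rock 125 [0.5883 0.0307 0.0872]
dust 134 [ 0.4561 -0.2524  0.05  ]
dustred 180 [ 0.4182 -0.3136  0.0586]
wheelred 78 [0.4721 0.2014 0.0582]
```

All three are on, both red buttons are out and the robot is clear, so I'll hand in.

```bash
python3 -c "from bench import ctrl; print(ctrl.close_job())"
```

```text
the job is handed in; nothing more can be done
None
```

The job is handed in (no verdict was returned): the rocker is on, the blue then the yellow green start buttons were pressed fully in, both red stop buttons are out, and neither green button's measured position shifted by more than about 1 mm.

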